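# Load a filter module into the receiver's push-push tray

### The job

The receiver unit on the desk keeps its filter module in a push-push tray, now shut and empty. Push the tray's front in and let go so that it springs out, lay the smaller of the two metal plug-in modules flat in the tray's pocket with its brass contact tongue pointing into the unit and let go of it, then push the tray in until it catches and make sure that it stays in when you let go. Leave the other module and the rest of the desk as they are.

Things in the scene. Friction and masses are not known exactly. Their poses are not given: they have to be found in the camera images.
- tray (a joint): The tray's travel, m: 0 = sprung fully out (end stop), 0.090 = pushed in to its stop (front 13 mm proud of the unit), 0.078 = latched, resting with its front 25 mm proud (start). Each full push toggles it: push from either state to 0.085 or more, stay 0.3 s, draw back: an out tray catches at 0.078, a latched one springs out to 0 in about 1 s. Its spring pushes out with 3 N (out) to 5 N (in).
- tray_face (a point): Centre of the outer face of the tray's flat black front plate (74 mm wide, 40 mm high, 24 mm thick, from 8 to 48 mm above the desk), so 28 mm above the desk; moves with the tray. Its x axis points into the unit, along the tray's level push; z is up. The push is also damped, 20 N per m/s.
- tray_pocket (a point): Centre of the tray pocket's floor, 16 mm above the desk, 57 mm behind the face; x into the unit, z up. Open-topped, 66 mm (x) by 46 mm (y), walls 6 mm high and 3 mm thick; the front plate at its -x end stands 32 mm above the floor. At +x a slot 32 mm wide, 13 mm long goes on for the tongue. Tray out: the unit's front is 46 mm ahead of this point, the pocket all in the open.
- unit: The receiver unit: low grey metal housing 200 mm (x) by 220 mm (y) by 66 mm high, fixed to the desk, with a black-fronted tray in the middle of its front, a dark display and a knob beside it. Origin under its centre; its front faces its own -x.
- module: The small plug-in filter module: aluminium case 60 mm (x) by 40 mm (y) by 22 mm high, with a black ridge 12 mm wide, 40 mm long and 6 mm high along x on its top, and a brass contact tongue at its +x end. 0.12 kg, loose on the desk. Origin at the underside's centre of the case; z up.
- module_tongue (a point): Tip of the small module's brass contact tongue (10 mm long, 24 mm wide, 6 mm thick), 40 mm along +x from the module's origin, 7 mm above its underside.
- big_module: The other module, of the same look but larger: case 86 by 62 by 22 mm, tongue 40 mm wide. It does not fit the tray; leave it alone. Origin at the underside's centre; z up.
- adapter: Small steel and brass coaxial adapter, 30 by 30 by 21 mm, loose on the desk. Leave it. Origin under its centre.
- morse_key: Twin-paddle Morse key on a heavy steel base 100 by 75 mm, 46 mm high. Leave it. Origin under its centre.
- paper_cup: Empty white paper cup, 72 mm across, 90 mm high. Leave it. Origin under its centre.
- mouse: Black computer mouse, 100 by 56 by 32 mm. Leave it. Origin under its centre.
- pen: Blue ballpoint pen, 135 mm long, 11 mm thick, lying along its own x. Leave it.
There are look-alikes about, which are no part of the job. Leave any orange or purple look-alike of the module alone.

How it is judged:
By the outcome, as a careful person would: the job done as asked, in the order asked, and still so for the second after the job is handed in, with the robot touching nothing.
It also fails if it takes over 72 s, if anything falls off the work surface, if the arm or the gripper's body presses on something with over 40 N, if the wrist force passes 120 N, or if a joint passes its speed limit or range.

### The arm

A 6-joint arm with a two-finger parallel gripper is mounted at the origin on the work surface. World frame = base frame: x ahead of the robot, y to its left, z up, the work surface at z = 0. Lengths are in m, angles in rad, forces in N, time in s.
With the tool pointing down it reaches from about 0.35 to 0.85 m from the base axis. Payload 8.1 kg.
Tool frame: the origin (TCP) lies midway between the tips of the shut fingers; the grasp point (between the pads) lies 19 mm behind it (robot.grip_point_offset is the distance from the TCP to the grasp point, in m); z points along the fingers, y is the line along which they close (so a half turn about z gives the same grasp; the last joint's range is limited). The gripper opens to 93 mm and grips with 3 to 60 N. Pads are 15 mm wide; open, the fingers measure 128 mm over their backs; the gripper's body (75 mm by 188 mm) begins 65 mm behind the grasp point.
Start: joints at [1.251, 0.13, 1.488, -0, 1.523, -0.085], TCP at [0.14, 0.584, 0.219] pointing down, gripper open.
Joint ranges: [-2.96, 2.96], [-0.89, 2.26], [0.02, 2.5], [-1.34, 4.48], [0, 2.73], [-2.66, 2.66]. Speed limits (rad/s): [2.39, 2.39, 2.79, 3.14, 3.14, 3.14].

### API

Orientations are given as a rotation vector (axis times angle).
In Python, from plant import robot, read_camera, job gives the robot as it stands.
- The arm moves only by the shell command python3 -m inch 'ROWS' [FORCE]. ROWS is JSON, one flat list of numbers, 5 for each row, row after row: the shift along the world's x, y, z in mm, then the turn about the world's z in degrees, then the opening in per cent of the stroke, from 0 (shut) to 100 (fully open). In form: [dx, dy, dz, yaw, hand, dx, dy, dz, yaw, hand, ...]. A call has 1 to 10 rows; each row is the pose to reach, as a shift and turn from the pose commanded when the call began; what a row does not reach only later rows make up. A row lasts 1/12 s, in which the tool goes at most 41.7 mm and 7.16 degrees, less where a joint would pass 70% of its speed; a pose out of reach is approached as far as the arm can. A call with a gripper value outside its range is refused whole. The fingers move at their own pace and stop on an object; FORCE is the grip in N (left out, the last holds). Time passes only in rows, so rows that repeat a pose let the fingers close. It gives the time, the measured TCP pose, the force, the opening and the grip force at its end, in the units of the state.
- robot.read_state(): the state, without advancing time (a new reading comes with each control period).
- read_camera(name): name is "scene" or "top"; returns a dict with "image" (400x640x3 uint8, blue, green, red), "K" (3x3 intrinsics, pixels), "D" ([k1, k2, p1, p2, k3] as OpenCV has them; the pictures are not rectified), "extrinsics" (4x4, takes a point from world to camera coordinates). Camera axes: x right, y down, z forward; pixel columns grow to the right and rows downward; lengths in m; the calibration is good to about 2 mm. A picture is of the moment at which its call begins. There is no depth.
- job.close_job(): hands the job in; it is judged then, once.
The state is a dict: "t": time; "q": joint angles; "dq": joint speeds; "joint_torque": joint torques, N m; "tool_pos": TCP position; "orientation": TCP orientation; "force": force on the tool from outside, world axes, zero at the start; "wrist_torque": the same for the moment, N m; "opening": finger opening in m; "gripper_force": force on a finger pad.
Only numpy, scipy, OpenCV 4.12 (cv2) and the standard library are available. Lean on these libraries where they do the work, as an engineer would, in place of code of your own. Each camera call takes 0.05 s, during which the arm holds its last target. There are 200 camera calls.

## Working session

There is one attempt and no reset: what is moved stays moved. The work goes in short steps, Python scripts to look and compute and a shell command to move; the robot and the scene stay as the last step left them, time stands still between calls to the robot, and variables do not carry over. Pictures are saved under pics/ and viewed, at most 10 in all, crops included, and the job is handed in when it is done.

```bash
mkdir -p pics; ls
python3 - <<'E'
from plant import robot, read_camera
import cv2
for n in("scene","top"):
    c=read_camera(n); cv2.imwrite(f"pics/{n}0.png",c["image"]); print(n,c["K"],c["D"],c["extrinsics"])
print(robot.read_state())
E
```

```text
pics
scene [[499.55415517   0.         317.2447149 ]
 [  0.         499.55415517 197.35828065]
 [  0.           0.           1.        ]] [-0.09810245  0.          0.          0.          0.        ] [[ 0.68966998  0.7241018   0.00564821 -0.32162513]
 [ 0.38302711 -0.35817204 -0.85147109 -0.20198859]
 [-0.61452872  0.58939747 -0.52437113  1.5178315 ]
 [ 0.          0.          0.          1.        ]]
top [[454.67128739   0.         322.7535825 ]
 [  0.         454.67128739 198.93523706]
 [  0.           0.           1.        ]] [-0.10990175  0.          0.          0.          0.        ] [[-0.0024058  -0.999885   -0.01497341 -0.11563563]
 [-0.98125322  0.00524595 -0.19265151  0.55689367]
 [ 0.19270791  0.01422922 -0.98115299  0.93642115]
 [ 0.          0.          0.          1.        ]]
{'t': 0.1, 'q': array([ 1.25060346e+00,  1.31116735e-01,  1.48916690e+00, -3.78188671e-05,
        1.52300726e+00, -8.54114491e-02]), 'dq': array([-0.00132778, -0.00270432, -0.00300779,  0.00052276, -0.00013465,
       -0.00185988]), 'joint_torque': array([ 1.01087706e-03, -5.61348581e+01, -4.93085897e+01,  7.69820320e-02,
        2.91319925e-02, -6.62297907e-05]), 'tool_pos': array([0.1394129 , 0.58304417, 0.21767569]), 'orientation': array([-3.67908622e-01, -3.11966732e+00,  2.62462048e-03]), 'force': array([ 0.57249907, -0.06736919,  0.30940551]), 'wrist_torque': array([ 0.0045635 , -0.01667824, -0.00762874]), 'gripper_force': 0.0, 'opening': 0.09276260595085414}
```

View pics/scene0.png

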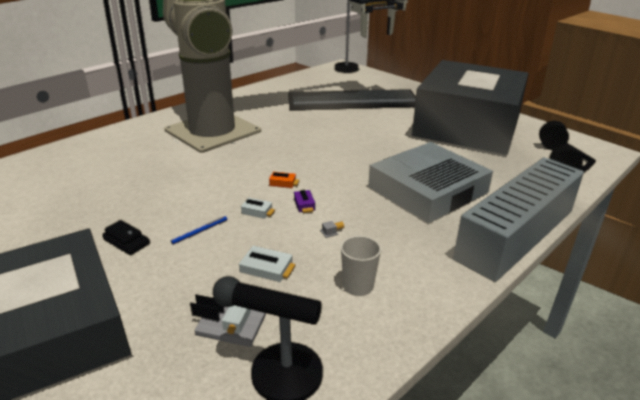

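View pics/top0.png

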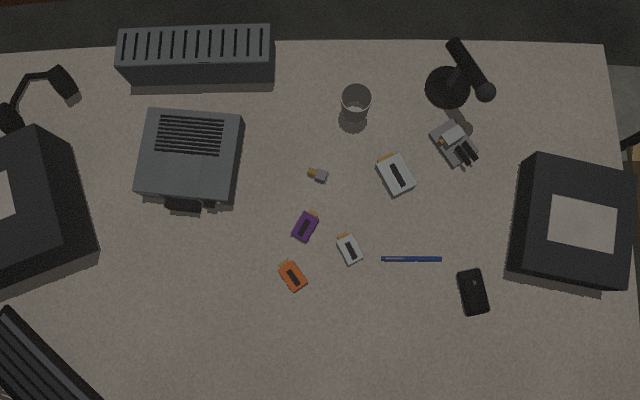

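The scene shows the small aluminium module at (257,208), the big one at (267,263), orange at (283,180) and purple at (305,200), with the unit at (430,180).

In the top view, what could be taken for the module: small aluminium (349,249), big aluminium (395,175), purple (305,226), orange (292,276), adapter (318,175). By the description I choose (349,249), whose brass tongue is at (342,236). The unit's tray front is at (183,207). Next I check it in a close crop.

```bash
cat > h.py <<'E'
import numpy as np, cv2
from plant import robot, read_camera
def ray(c,uv):
    p=cv2.undistortPoints(np.array([[uv]],float),np.array(c["K"]),np.array(c["D"])).ravel()
    E=np.array(c["extrinsics"]);R,t=E[:3,:3],E[:3,3]
    return -R.T@t, R.T@np.array([p[0],p[1],1.])
def onz(c,uv,z):
    o,d=ray(c,uv); return o+d*(z-o[2])/d[2]
def tri(c1,u1,c2,u2):
    a,d=ray(c1,u1);b,e=ray(c2,u2)
    s=np.linalg.lstsq(np.stack([d,-e],1),b-a,rcond=None)[0]
    p,q=a+s[0]*d,b+s[1]*e
    return (p+q)/2,np.linalg.norm(p-q)
def proj(c,P):
    E=np.array(c["extrinsics"])
    return cv2.projectPoints(np.array([P],float),cv2.Rodrigues(E[:3,:3])[0],E[:3,3],np.array(c["K"]),np.array(c["D"]))[0].ravel()
E
python3 - <<'E'
from h import *
t=cv2.imread("pics/top0.png");s=cv2.imread("pics/scene0.png")
a=cv2.resize(t[225:275,320:380],None,fx=6,fy=6,interpolation=2)
b=cv2.resize(s[188:228,232:282],None,fx=7.2,fy=7.5,interpolation=2)
d=cv2.resize(t[95:220,125:250],None,fx=2.4,fy=2.4,interpolation=2)
e=cv2.resize(s[140:225,360:500],None,fx=3,fy=300/85,interpolation=2)
d=cv2.convertScaleAbs(cv2.resize(d,(360,300)),alpha=1.8);e=cv2.resize(e,(360,300))
cv2.imwrite("pics/crop1.png",np.vstack([np.hstack([a,b]),np.hstack([d,e])]))
E
```

```text
(no output)
```

View pics/crop1.png

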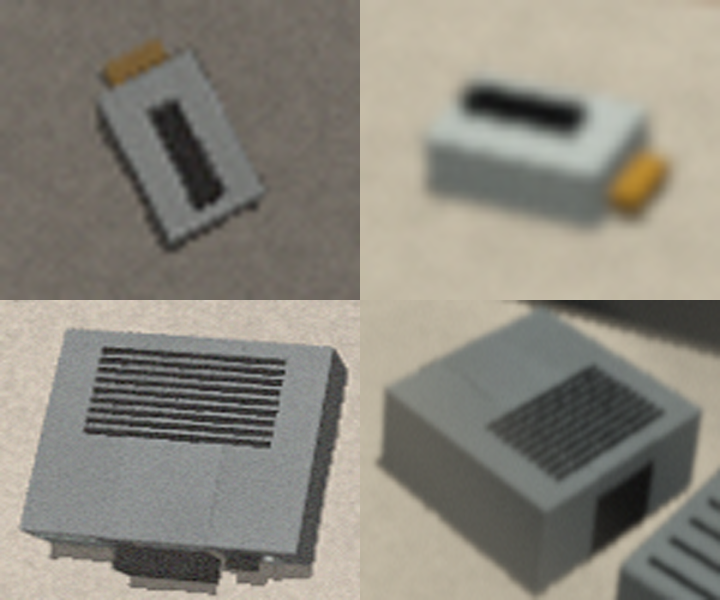

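The crop confirms it: a grey case with a black ridge and a brass tongue, in both views. Module top corners in the top view are about (337,242), (352,234), (364,257) and (348,265). The unit's front top edge runs from (133,191) to (228,200), with the tray front below it. Now I measure.

Run:
```python
from h import *
np.set_printoptions(precision=4,suppress=True)
T=read_camera("top");S=read_camera("scene")
tp=lambda x,y:(320+x/6-.4,225+y/6-.4); sp=lambda x,y:(232+(x-360)/7.2-.4,188+y/7.5-.4)
tc=[tp(100,103),tp(190,55),tp(262,190),tp(168,240)]
sc=[sp(650,105),sp(605,175),sp(428,145),sp(478,78)]
sc=[sc[0],sc[1],sc[2],sc[3]]
P=[]
for a,b in zip(tc,sc):
    p,e=tri(T,a,S,b);print("mod",p,e,"onz",onz(T,a,.022),onz(S,b,.022))
Q=np.array([onz(T,a,.022)[:2] for a in tc]);c=Q.mean(0)
print("c",c,"L",np.linalg.norm(Q[0]-Q[3]),np.linalg.norm(Q[1]-Q[2]),"W",np.linalg.norm(Q[0]-Q[1]),np.linalg.norm(Q[2]-Q[3]))
d=Q[:2].mean(0)-Q[2:].mean(0);print("yaw",np.degrees(np.arctan2(d[1],d[0])))
# mask-based
hsv=cv2.cvtColor(T["image"],cv2.COLOR_BGR2HSV);g=T["image"].min(2).astype(float)
sub=T["image"][225:275,320:380].astype(int);m=((sub[...,0]-sub[...,2]>-3)&(sub.max(2)>80)).astype(np.uint8)
cn=max(cv2.findContours(m,0,2)[0],key=cv2.contourArea).reshape(-1,2)+[320,225]
W=np.array([onz(T,p,.022)[:2] for p in cn.astype(float)],np.float32)*1000
print("rect",cv2.minAreaRect(W))
tu=lambda x,y:(125+x/2.88-.4,95+(y-300)/2.4-.4);su=lambda x,y:(360+(x-360)/2.571-.4,140+(y-300)/3.529-.4)
u=[tu(22,530),tu(298,553),tu(335,350),tu(68,330)]
v=[None,su(385,390),su(548,512),su(700,410)]
for a,b in zip(u,v):
    if b: print("unit",*tri(T,a,S,b))
    print(onz(T,a,.066))
U=np.array([onz(T,a,.066)[:2] for a in u]);print("uc",U.mean(0))
f=U[0]-U[1];r=U[3]-U[2];k=U[3]-U[0];k2=U[2]-U[1]
print([np.degrees(np.arctan2(w[1],w[0])) for w in(f,r,k,k2)],[np.linalg.norm(w) for w in(f,r,k,k2)])
# tray front plate crop
e=cv2.convertScaleAbs(cv2.resize(T["image"][185:220,150:215],None,fx=10,fy=10,interpolation=2),alpha=3)
cv2.imwrite("pics/tray.png",e)
for X in[0]: print(robot.grip_point_offset)
```

```text
mod [ 0.4671 -0.1455  0.0226] 0.0035030610296642993 onz [ 0.4661 -0.1469  0.022 ] [ 0.4673 -0.1435  0.022 ]
mod [ 0.4851 -0.1786  0.0206] 0.004262581268372784 onz [ 0.4837 -0.1803  0.022 ] [ 0.4879 -0.1781  0.022 ]
mod [ 0.4341 -0.206   0.0195] 0.0003125923158659479 onz [ 0.4338 -0.206   0.022 ] [ 0.4376 -0.2081  0.022 ]
mod [ 0.4156 -0.1718  0.0203] 0.0009980200818566411 onz [ 0.4158 -0.1714  0.022 ] [ 0.4176 -0.1738  0.022 ]
c [ 0.4499 -0.1761] L 0.05587308967538799 0.05605542486070577 W 0.037696099153673605 0.03901402770314637
yaw 26.611569992455582
rect ((449.47491455078125, -176.81826782226562), (57.968467712402344, 38.60852813720703), 26.10009002685547)
[0.5754 0.304  0.066 ]
unit [0.5534 0.0878 0.0653] 0.0016811430961723019
[0.5527 0.087  0.066 ]
unit [0.7492 0.0681 0.0644] 0.005037559315140085
[0.7466 0.0659 0.066 ]
unit [0.7719 0.2838 0.0652] 0.000201938694150027
[0.7716 0.2835 0.066 ]
uc [0.6616 0.1851]
[np.float64(84.01932399054748), np.float64(83.44012742566655), np.float64(-5.980158156284012), np.float64(-6.208715440800234)] [np.float64(0.21823399737885), np.float64(0.21902338010212266), np.float64(0.19728867600570807), np.float64(0.19507617616143041)]
0.0188
```

View pics/tray.png

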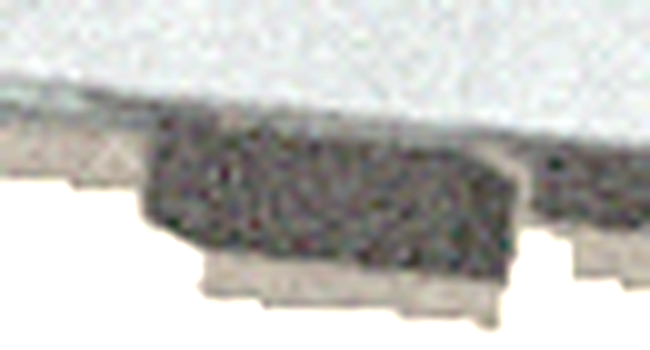

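The tray crop shows the black plate. Its outer top-left corner is at about (165,206.5), and its bottom corners are at about (171,210) and (201,212.5).

Run:
```python
from h import *
np.set_printoptions(precision=4,suppress=True)
T=read_camera("top")
for X,Y,z in((210,250,.008),(510,275,.008),(150,215,.048)): print(onz(T,(150+X/10-.45,185+Y/10-.45),z))
s=robot.read_state();R=cv2.Rodrigues(s["orientation"])[0];print(R)
```

```text
[0.5422 0.2344 0.008 ]
[0.5362 0.1632 0.008 ]
[0.5432 0.2342 0.048 ]
[[-0.9726  0.2326 -0.0003]
 [ 0.2326  0.9726 -0.0009]
 [ 0.0001 -0.0009 -1.    ]]
```

Measured tray face centre is about (0.538, 0.1985), with the unit's yaw at -6.1°. That agrees with the 25 mm proud figure. The module is at (0.4497, -0.1765), yaw 26.3°. I approach the tray with a shut hand.

```bash
python3 -m inch '[40,-71,0,4,0, 80,-142,0,7,0, 120,-212,0,7,0, 160,-283,0,7,0, 190,-300,0,7,0, 225,-318,0,7,0, 260,-335,0,7,0, 295,-350,0,7,0, 330,-366,0,7,0, 364,-381,0,7,0]' 20; python3 -m inch '[0,0,-30,0,0, 0,0,-70,0,0, 0,0,-110,0,0, 0,0,-150,0,0, 0,0,-180,0,0, 0,0,-199,0,0, 0,0,-199,0,0]'
```

```text
t: 1.08
tool_pos: [0.4039, 0.2675, 0.219]
orientation: [0.177, 3.136, 0.001]
force: [0.4, 0.7, 0.7]
opening: 0.0308
gripper_force: 0.0
t: 1.67
tool_pos: [0.3988, 0.2671, 0.0146]
orientation: [-0.177, -3.129, 0.007]
force: [-0.4, -0.7, -1.3]
opening: 0.0006
gripper_force: 0.0
```

```bash
python3 -m inch '[30,-19,3,0,0, 60,-38,3,0,0, 88,-55,3,0,0, 104,-65,3,0,0, 110,-66,3,0,0, 115,-66,3,0,0, 119,-67,3,0,0, 123,-67,3,0,0, 125,-67,3,0,0]'
```

```text
t: 2.42
tool_pos: [0.5275, 0.203, 0.0229]
orientation: [0.175, 3.137, 0.0]
force: [-0.8, -0.2, -0.5]
opening: 0.0003
gripper_force: 0.0
```

```bash
python3 -m inch '[2,-2,-2,0,0, 4,-3,-4,0,0, 6,-3,-5,0,0, 8,-3,-5,0,0]'; python3 -m inch '[2,0,0,0,0, 4,0,0,0,0, 6,-1,0,0,0]'
```

```text
t: 2.75
tool_pos: [0.5339, 0.1994, 0.0168]
orientation: [-0.175, -3.133, 0.001]
force: [-6.3, -0.3, 2.7]
opening: 0.0005
gripper_force: 3.0
t: 3.0
tool_pos: [0.5397, 0.1987, 0.0168]
orientation: [-0.175, -3.133, 0.0]
force: [-6.0, 5.0, 1.1]
opening: 0.0003
gripper_force: 3.1
```

```bash
python3 -m inch '[2,0,0,0,0, 4,0,0,0,0, 4,0,0,0,0]'; python3 -m inch '[1.5,0,0,0,0, 1.5,0,0,0,0, 1.5,0,0,0,0,1.5,0,0,0,0]'
```

```text
t: 3.25
tool_pos: [0.5404, 0.1987, 0.0165]
orientation: [-0.174, -3.126, 0.002]
force: [-22.4, -0.8, 17.1]
opening: 0.0004
gripper_force: 11.7
t: 3.58
tool_pos: [0.5404, 0.1987, 0.0163]
orientation: [-0.174, -3.124, 0.003]
force: [-29.7, 0.1, 22.2]
opening: 0.0005
gripper_force: 14.8
```

```bash
python3 -m inch '[-30,3,0,0,0, -60,6,0,0,0, -95,10,0,0,0, -125,13,0,0,0, -140,15,20,0,0, -140,15,60,0,0, -140,15,100,0,0, -140,15,140,0,0, -140,15,160,0,0, -140,15,160,0,0]'
```

```text
t: 4.42
tool_pos: [0.4101, 0.2147, 0.1839]
orientation: [0.175, 3.127, 0.006]
force: [1.3, 0.4, 0.1]
opening: 0.0003
gripper_force: 0.0
```

Run:
```python
from h import *
for n in("top",):
    c=read_camera(n); cv2.imwrite("pics/top1.png",cv2.convertScaleAbs(cv2.resize(c["image"][170:290,120:380],(780,360),interpolation=2),alpha=2.2))
```

```text
(no output)
```

View pics/top1.png

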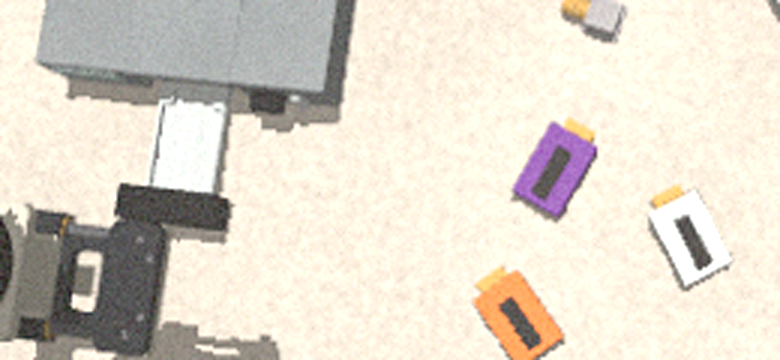

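The tray is sprung out: plate at crop (172,207), pocket at (190,145). I go to the module now.

```bash
python3 -m inch '[0,-40,-5,6,62, 5,-80,-10,13,62, 10,-120,-15,20,62, 15,-160,-20,26,62, 20,-200,-30,32.5,62, 25,-240,-40,32.5,62, 30,-280,-50,32.5,62, 35,-320,-60,32.5,62, 40,-360,-70,32.5,62, 40,-391,-80,32.5,62]'; python3 -m inch '[0,0,0,0,62,0,0,0,0,62,0,0,0,0,62]'
python3 - <<'E'
from h import *
for n in("top","scene"):
    c=read_camera(n)
    cv2.imwrite(f"pics/m_{n}.png",c["image"])
s=robot.read_state();print(s["tool_pos"],s["opening"]);R=cv2.Rodrigues(s["orientation"])[0];print(R,np.degrees(np.arctan2(R[1,1],R[0,1])))
E
```

```text
t: 5.3
tool_pos: [0.4452, -0.1636, 0.0999]
orientation: [0.708, -3.059, -0.002]
force: [1.2, -0.2, 0.2]
opening: 0.0569
gripper_force: 0.0
t: 5.55
tool_pos: [0.4451, -0.1613, 0.1005]
orientation: [0.706, -3.059, -0.004]
force: [0.1, -0.4, -0.3]
opening: 0.0576
gripper_force: 0.0
[ 0.44606494 -0.16067119  0.10167546] 0.05750081187115775
[[-8.97810302e-01 -4.40381767e-01 -7.48715622e-04]
 [-4.40382263e-01  8.97810077e-01  7.27095868e-04]
 [ 3.52004666e-04  9.82515241e-04 -9.99999455e-01]] 116.12825548881356
```

```bash
python3 -m inch '[4.5,-14.5,0,0,62, 4.5,-14.5,-30,0,62, 4.5,-14.5,-55,0,62, 4.5,-14.5,-75,0,62, 4.5,-14.5,-87,0,62, 4.5,-14.5,-91.5,0,62, 4.5,-14.5,-91.5,0,62,4.5,-14.5,-91.5,0,62]'; python3 -m inch '[0,0,0,0,30,0,0,0,0,30,0,0,0,0,30,0,0,0,0,30,0,0,0,0,30,0,0,0,0,30]' 25
```

```text
t: 6.32
tool_pos: [0.4516, -0.1764, 0.0117]
orientation: [-0.709, 3.06, -0.001]
force: [0.7, -0.3, -0.1]
opening: 0.0576
gripper_force: 0.0
t: 6.82
tool_pos: [0.4516, -0.1769, 0.0117]
orientation: [-0.707, 3.06, -0.001]
force: [-1.0, 1.6, 5.9]
opening: 0.0399
gripper_force: 25.0
```

```bash
python3 -m inch '[0,0,15,0,30,0,0,45,0,30,0,0,80,0,30,0,0,100,0,30,0,0,100,0,30,0,0,100,0,30]'
python3 - <<'E'
from h import *
T=read_camera("top");S=read_camera("scene");cv2.imwrite("pics/l_top.png",T["image"])
a=cv2.convertScaleAbs(cv2.resize(T["image"][190:256,140:216],None,fx=5,fy=5,interpolation=2),alpha=1.3)
b=cv2.resize(S["image"][130:230,200:320],(396,330),interpolation=2)
cv2.imwrite("pics/crop3.png",np.hstack([a,b]))
for _ in range(3): print(robot.read_state()["tool_pos"])
E
```

```text
t: 7.32
tool_pos: [0.4518, -0.1772, 0.112]
orientation: [-0.707, 3.058, -0.003]
force: [0.4, -0.5, -1.5]
opening: 0.0391
gripper_force: 25.0
[ 0.44991056 -0.17613041  0.10923072]
[ 0.44991056 -0.17613041  0.10923072]
[ 0.44991056 -0.17613041  0.10923072]
```

View pics/crop3.png

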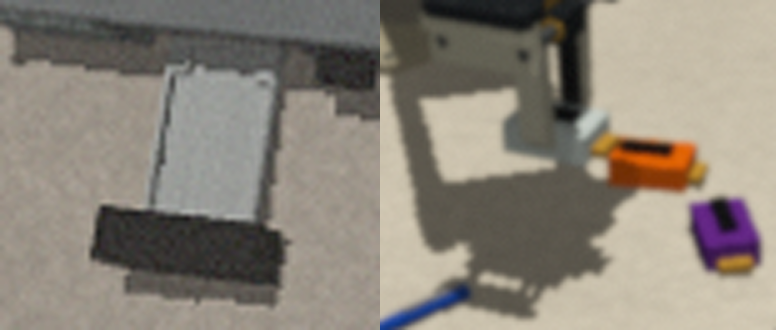

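The held module is level at right crop (560,135). In the left crop the tray's wall outline runs from (165,68) and (280,72) back to the plate at (150,210) and (265,222).

Run:
```python
from h import *
np.set_printoptions(precision=4,suppress=True)
T=read_camera("top")
f=lambda X,Y,z:onz(T,(140+X/5-.4,190+Y/5-.4),z)
L1,L2,R1,R2=[f(*p,.022) for p in((165,68),(150,210),(279,74),(266,222))]
print(L1,L2,R1,R2)
for a,b in((L1,L2),(R1,R2)): d=a-b;print(np.degrees(np.arctan2(d[1],d[0])))
for p in((92,258,.048),(280,285,.008),(128,272,.008),(100,205,.048),(285,230,.048)): print("plate",f(*p))
u=np.array([np.cos(np.radians(-6.1)),np.sin(np.radians(-6.1)),0]);v=np.array([-u[1],u[0],0])
print("lateral L,R", L1@v,L2@v,R1@v,R2@v,"along far",L1@u,R1@u,"predicted", np.array([.5173,.2009,0])@u,np.array([.5173,.2009,0])@v)
for p in((92,258,.048),(280,285,.008),(128,272,.008),(100,205,.048),(285,230,.048)): q=f(*p);print(q@u,q@v)
```

```text
[0.5545 0.2254 0.022 ] [0.4893 0.2285 0.022 ] [0.5515 0.172  0.022 ] [0.4839 0.1746 0.022 ]
-2.738647037645159
-2.228360046632757
plate [0.4648 0.2443 0.048 ]
plate [0.4569 0.171  0.008 ]
plate [0.4626 0.2423 0.008 ]
plate [0.4883 0.2421 0.048 ]
plate [0.4774 0.158  0.048 ]
lateral L,R 0.28305724535663296 0.27923046425266684 0.22959937366003705 0.22503475961564431 along far 0.5274071909564219 0.5300878458323133 predicted 0.49302256656865745 0.25473289707859426
0.4362602118245556 0.2922868691813003
0.4361430410384651 0.21861787818168307
0.4342058222835813 0.29007854156948837
0.4597971375757344 0.29258479747732763
0.4578690963749951 0.207823701885729
```

Measured pocket centre is about (0.517, 0.2007), and the plate, wall and unit measurements agree to about 1 mm. I carry the module there.

```bash
python3 -m inch '[6,35,0,-5,30, 13,72,0,-10,30, 20,110,0,-15,30, 27,148,0,-20,30, 34,186,0,-25,30, 41,224,0,-29,30, 48,262,0,-32.3,30, 55,300,0,-32.3,30, 62,338,0,-32.3,30, 67,377,0,-32.3,30]'; python3 -m inch '[0,0,0,0,30,0,0,0,0,30,0,0,0,0,30,0,0,0,0,30]'
python3 - <<'E'
from h import *
for i in range(3):
    T=read_camera("top");s=robot.read_state();R=cv2.Rodrigues(s["orientation"])[0];print(s["tool_pos"],s["opening"],np.degrees(np.arctan2(R[1,1],R[0,1])))
cv2.imwrite("pics/o_top.png",T["image"]);S=read_camera("scene")
a=cv2.convertScaleAbs(cv2.resize(T["image"][170:270,120:240],(396,330),interpolation=2),alpha=1.3)
b=cv2.resize(S["image"][80:200,310:454],(396,330),interpolation=2)
cv2.imwrite("pics/crop4.png",np.hstack([a,b]))
E
```

```text
t: 8.3
tool_pos: [0.5167, 0.202, 0.1085]
orientation: [-0.171, -3.134, 0.002]
force: [0.4, -0.3, -0.6]
opening: 0.0393
gripper_force: 25.0
t: 8.63
tool_pos: [0.5171, 0.1993, 0.1095]
orientation: [-0.172, -3.135, 0.002]
force: [0.1, 0.5, -1.5]
opening: 0.0398
gripper_force: 25.0
[0.51731543 0.19911987 0.1097907 ] 0.03979586234532817 83.66549671945644
[0.51758757 0.19911483 0.11015203] 0.03928129958915528 83.6517344309149
[0.51776232 0.19918364 0.11039067] 0.03991789878037045 83.64497268785848
```

View pics/crop4.png

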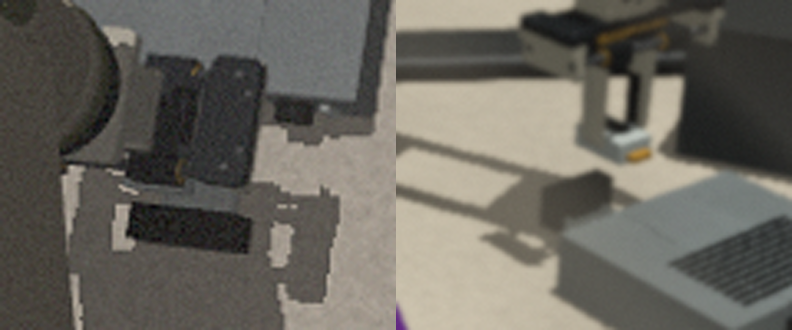

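```bash
python3 -m inch '[0,1,-25,0,30,0,1,-50,0,30,0,1,-65,0,30,0,1,-73,0,30,0,1,-75,0,30]'; python3 -m inch '[0,0,-3,0,30,0,0,-5,0,30,0,0,-7,0,30,0,0,-7,0,30]'
```

```text
t: 9.25
tool_pos: [0.5166, 0.2005, 0.034]
orientation: [-0.173, -3.134, 0.002]
force: [-0.0, -0.1, -1.3]
opening: 0.0397
gripper_force: 25.0
t: 9.58
tool_pos: [0.5184, 0.2016, 0.0293]
orientation: [0.171, 3.136, 0.001]
force: [-0.2, -0.1, -1.4]
opening: 0.0397
gripper_force: 25.0
```

```bash
python3 -m inch '[0,0,-1,0,30,0,0,-2,0,30,0,0,-2,0,30]';python3 -m inch '[0,0,-0.7,0,30,0,0,-0.7,0,30]'
```

```text
t: 9.83
tool_pos: [0.5186, 0.2017, 0.0277]
orientation: [0.171, 3.135, 0.001]
force: [0.1, -0.7, 3.4]
opening: 0.0397
gripper_force: 25.0
t: 10.0
tool_pos: [0.5189, 0.2016, 0.0276]
orientation: [0.171, 3.135, 0.001]
force: [-2.6, -1.3, 9.2]
opening: 0.0396
gripper_force: 25.0
```

Contact comes at an underside height of about 16 mm, which is the floor height. Release and lift.

```bash
python3 -m inch '[0,0,0.5,0,55,0,0,0.5,0,55,0,0,0.5,0,55,0,0,0.5,0,55,0,0,20,0,55,0,0,50,0,55,0,0,85,0,55,-35,4,110,0,55,-70,8,110,0,55,-105,12,110,0,0]';python3 -m inch '[-35,4,0,0,0,-65,8,0,0,0,-65,8,0,0,0]'
python3 - <<'E'
from h import *
T=read_camera("top");cv2.imwrite("pics/p_top.png",T["image"])
cv2.imwrite("pics/crop5.png",cv2.convertScaleAbs(cv2.resize(T["image"][180:260,130:230],None,fx=6,fy=6,interpolation=2),alpha=1.4))
s=robot.read_state();print(s["tool_pos"],s["opening"])
E
```

```text
t: 10.83
tool_pos: [0.4133, 0.2139, 0.1381]
orientation: [0.173, 3.133, 0.003]
force: [-1.3, 0.2, 0.5]
opening: 0.0479
gripper_force: 0.0
t: 11.08
tool_pos: [0.3432, 0.2217, 0.135]
orientation: [-0.168, -3.134, 0.001]
force: [0.6, -0.1, -0.1]
opening: 0.0289
gripper_force: 0.0
[0.3457366 0.221779  0.1356338] 0.024726109885581833
```

View pics/crop5.png

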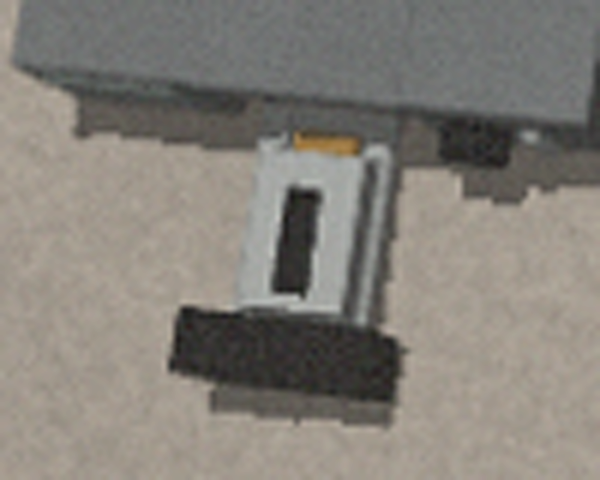

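The module lies flat in the pocket with its tongue in the slot (crop (325,143)), ridge (297,240) along the tray. Now push it in.

```bash
python3 -m inch '[0,-2,-40,0,0,0,-3,-80,0,0,10,-4,-108,0,0,20,-5,-117.5,0,0,40,-7,-117.5,0,0,60,-9,-117.5,0,0,80,-11,-117.5,0,0,90,-12,-117.5,0,0,96,-12.5,-117.5,0,0]';python3 -m inch '[4,-0.4,0,0,0,8,-0.8,0,0,0,14,-1.5,0,0,0,21,-2.2,0,0,0,28,-3,0,0,0]'
```

```text
t: 11.88
tool_pos: [0.4457, 0.2086, 0.0184]
orientation: [0.173, 3.136, 0.0]
force: [-0.2, 0.3, -0.5]
opening: 0.0003
gripper_force: 0.0
t: 12.3
tool_pos: [0.4706, 0.2059, 0.0181]
orientation: [-0.17, -3.135, 0.001]
force: [-5.8, -0.1, 2.8]
opening: 0.0005
gripper_force: 2.6
```

```bash
python3 -m inch '[7,-0.7,0,0,0,14,-1.5,0,0,0,21,-2.2,0,0,0,28,-3,0,0,0,35,-3.7,0,0,0,42,-4.5,0,0,0,49,-5.2,0,0,0,55,-5.8,0,0,0,59,-6.3,0,0,0,62,-6.6,0,0,0]';python3 -m inch '[2,-0.2,0,0,0,4,-0.4,0,0,0,6,-0.6,0,0,0,6,-0.6,0,0,0]'
```

```text
t: 13.13
tool_pos: [0.5324, 0.1992, 0.018]
orientation: [-0.17, -3.134, 0.002]
force: [-6.2, -1.8, 4.8]
opening: 0.0004
gripper_force: 3.0
t: 13.47
tool_pos: [0.5386, 0.1985, 0.0181]
orientation: [-0.17, -3.135, 0.002]
force: [-5.3, -1.8, 3.2]
opening: 0.0005
gripper_force: 2.4
```

```bash
python3 -m inch '[2,-0.2,0,0,0,3.5,-0.4,0,0,0,3.5,-0.4,0,0,0,3.5,-0.4,0,0,0,3.5,-0.4,0,0,0,3.5,-0.4,0,0,0]'
```

```text
t: 13.97
tool_pos: [0.5404, 0.1983, 0.018]
orientation: [-0.17, -3.132, 0.002]
force: [-12.0, -0.9, 9.4]
opening: 0.0009
gripper_force: 6.2
```

At the stop and held for over 0.3 s. Draw back.

```bash
python3 -m inch '[-8,0.8,0,0,0,-18,2,0,0,0,-40,4,0,0,0,-75,8,0,0,0,-110,12,0,0,0,-140,15,20,0,0,-170,18,60,0,0,-170,18,100,0,0,-170,18,120,0,0,-170,18,120,0,0]';python3 -m inch '[0,0,0,0,0,0,0,0,0,0,0,0,0,0,0,0,0,0,0,0,0,0,0,0,0,0,0,0,0,0,0,0,0,0,0]'
python3 - <<'E'
from h import *
T=read_camera("top");S=read_camera("scene")
cv2.imwrite("pics/end.png",np.vstack([cv2.convertScaleAbs(T["image"][80:330,110:510],alpha=1.6),S["image"][100:350,60:460]]))
E
```

```text
t: 14.8
tool_pos: [0.3764, 0.2183, 0.1453]
orientation: [0.169, 3.126, 0.008]
force: [0.8, 0.1, 0.5]
opening: 0.0007
gripper_force: 0.0
t: 15.38
tool_pos: [0.3731, 0.2162, 0.1379]
orientation: [-0.172, -3.136, 0.001]
force: [-0.9, 0.3, -0.4]
opening: 0.0004
gripper_force: 0.0
```

View pics/end.png

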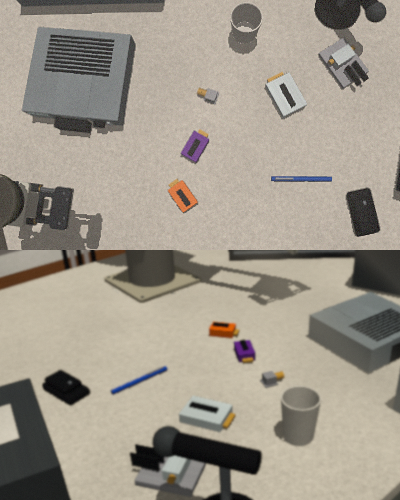

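The tray stays in with its front at (75,127), proud as at the start, and everything else looks undisturbed.

```bash
python3 -c "from plant import job; print(job.close_job())"
```

```text
the job is handed in; nothing more can be done
None
```

The job is handed in at about 15 s of robot time: the small module lies in the tray's pocket with its tongue into the unit, the tray caught and stayed in once the arm let go, and the final pictures show nothing else on the desk moved.

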